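# Reload the bag clipper at the pass

## Robot

A 6-joint arm with a two-finger parallel gripper is mounted at the origin on the work surface. World frame = base frame: x ahead of the robot, y to its left, z up, the work surface at z = 0. Lengths are in mm, angles in rad, forces in N, time in s.
With the tool pointing down it reaches from about 350 to 775 mm from the base axis. Payload 7.3 kg.
Tool frame: the origin (TCP) lies at the very end of the fingers, on their centre line; the grasp point (between the pads) lies 19 mm behind it; x points along the fingers, z is the direction in which the jaws open and shut, and the axes are right-handed (so a half turn about x gives the same grasp; the last joint's range is limited). The gripper opens to 92 mm and grips with 3 to 60 N. Pads are 19 mm wide; open, the fingers measure 130 mm over their backs; the gripper's body (75 mm by 190 mm) begins 47 mm behind the grasp point.
Start: joints at [1.176, 0.342, 1.524, -0, 1.275, -0.146], TCP at [129.26, 508.858, 226.741] pointing down, gripper open.
Joint ranges: [-2.53, 2.53], [-0.77, 2.02], [0.04, 2.7], [-1, 4.14], [0.28, 2.66], [-3.11, 3.11]. Speed limits (rad/s): [2.57, 2.57, 3.14, 3.14, 3.14, 3.14].

## Interface

Orientations are given as [roll, pitch, yaw] about the fixed x, y, z axes, in that order (R = Rz(yaw) Ry(pitch) Rx(roll)).
In Python, from plant import * gives the robot as it stands.
- The arm moves only by the tool carry_out, never from a script. Its argument "rows" is a list of rows, each a list of 4 numbers: the shift along the world's x, y, z in mm, then the turn about the world's z in degrees. In form: [[x, y, z, twist], ...]. A call has 1 to 20 rows; each row is the pose to reach, as a shift and turn from the pose measured when the call began; what a row does not reach only later rows make up. A row lasts 1/12 s, in which the tool goes at most 41.7 mm and 7.16 degrees, less where a joint would pass 70% of its speed; a pose out of reach is approached as far as the arm can. A call with a gripper value outside its range is refused whole. "hand" is the finger opening in mm, from 0 to 91.8, set as the call begins (left out, the last holds). The fingers move at their own pace and stop on an object; the grip force is fixed at half the most. Time passes only in rows, so rows that repeat a pose let the fingers close. It gives the time, the measured TCP pose, the force and the opening at its end, in the units of the state.
- get_obs(): the state, without advancing time (a new reading comes with each control period).
- capture(name): name is "scene" or "top"; returns the picture (384x512x3 uint8, red, green, blue); there is no depth.
- camera_info(name): a dict with "camera_matrix" (3x3 intrinsics, pixels), "pose" (4x4, takes a point from camera to world coordinates). Camera axes: x right, y down, z forward; pixel columns grow to the right and rows downward; lengths in mm; the calibration is good to about 2 mm. A picture is of the moment at which its call begins. camera_info takes no time and is no camera call.
- close_job(): hands the job in, once; it reports no verdict.
The state is a dict: "time": time; "joint_positions": joint angles; "dq": joint speeds; "tau": joint torques, N m; "tool_pos": TCP position; "tcp_rot": TCP orientation; "contact_force": force on the tool from outside, world axes, zero at the start; "moment": the same for the moment, N m; "grip_width": finger opening in mm.
Only numpy, scipy, OpenCV 4.12 (cv2) and the standard library are available. Lean on these libraries where they do the work, as an engineer would, in place of code of your own. Each camera call takes 0.05 s, during which the arm holds its last target. There are 200 camera calls.

## Task

Reload the bag clipper: take the red-ended clip strip out of the stock rack and load it in the clipper's channel with its red end pressing back the spring follower and its plain end dropped down behind the yellow nose lip, so that it lies flat on the channel floor. Once you have let go of the strip there, swing the clipper's green top rail down until it is fully closed. Leave the blue-ended strip in the rack, and do not disturb the saucepan or the squeeze bottle.

Things in the scene. Friction and masses are not known exactly. Their poses are not given: they have to be found in the camera images.
- strip_mid (a point): Centre, half-way up, of the loose clip strip to load: a rigid aluminium stick 120 long x 22 wide x 46 high (mm), 100 to 210 g. Its x axis runs from the red tail end to the plain nose end, z up. It starts in a rack lane, underside 6 mm above the counter, red end sticking about 50 mm out; only that end can be gripped there. On the counter it stands on its own foot.
- strip_end (a point): Centre of the red end face of the strip to load (60 mm from strip_mid along the strip's -x). The red cap is 22 mm long. This end goes between the channel's high cheeks, where fingers have no room: for loading, set the strip down and grip it again by its plain half (about 28 mm from the plain end, fingertips 16 mm or more above its underside).
- spare_mid (a point): Centre of the spare strip: same size, shape and axes but with a blue end cap, in the other lane of the rack. Leave it there.
- rack: Fixed steel stock rack 92 deep x 128 wide x 62 high (mm), origin under its centre. Two lanes along its x, centred at y = +42 and -42 mm, mouths at x = -46 looking along -x (towards the robot), 26 mm wide, floor 6 mm, roof underside 57 mm above the counter. Either strip may be in either lane; it draws straight out along -x and is free after about 75 mm.
- clipper: Fixed grey bench bag clipper, base x -25 to +210, y +-42, 20 high (mm). Origin on the counter under the front of the nose; x runs along the channel from the nose back to follower and hinge, y across, z up. Channel on y = 0, floor at z = 20, 26 mm wide, open above while the rail is open; low side walls x 6 to 76, top at z = 32, 6 thick. A 10 mm high anvil lies at x -48 to -24.
- lip (a point): Top middle of the yellow nose lip: x 0 to 6 mm, top at z = 28 mm in the clipper frame (8 mm above the channel floor), 38 mm wide. To load: hold the strip level with its underside over the lip (12 mm above the floor), red end towards the follower, push it back until the plain end has passed the lip by some 5 mm, lower it to the floor and let go.
- cheeks (a point): Mid-point, at top height, of the mouth of the channel's two high steel cheeks: x 76 to 154 mm, tops at z = 58 mm in the clipper frame, 26 mm apart, 6 thick, with flared lead-ins from x = 64. Behind them stand two hinge towers, x 154 to 194, 92 mm high.
- seat (a point): Where strip_mid must finally be: x = 66, y = 0, z = 43 mm in the clipper frame (strip from x = 6 to 126, flat on the floor). Axes as the clipper's; the loaded strip's own x axis points along the clipper's -x.
- follower (a joint): Travel (m) of the black spring follower along the clipper's +x: 0 at rest (its face at x = 70 mm), at most 0.080; about 0.056 with the strip loaded. The spring pushes towards the nose, 1.5 N at rest plus 50 N/m, and holds the loaded strip against the lip. 18 mm wide, up to 38 mm above the channel floor.
- rail (a joint): Angle (rad) of the green top rail, hinged at the rear: 0 fully closed (level, 4 mm above the loaded strip), 1.5 to 1.9 at the start (upright or leaning back). It stays where it is left; about 3 N at its tip moves it. 170 mm from hinge to tip, 26 wide, 8 thick, black press pad 44 mm wide at the tip. Closed fingers can push it shut from its rear, outer side.
- rail_hinge (a point): The rail's hinge, at the rail's mid-thickness: x = 165, y = 0, z = 74 mm in the clipper frame; axis along the clipper's y. The rail runs from it along this point's own -x; the point's z is the rail's outer (upper) side.
- rail_pad (a point): Middle of the outer (upper) face of the rail's black press pad, 155 mm from the hinge along the rail.
- pan_mid (a point): Middle of a steel saucepan with two black loop handles, 120 mm across (about 200 over the handles), 65 mm high, standing by. Leave alone.
- squeeze_mid (a point): Middle of a white squeeze bottle with a red cap, 60 mm across, 170 mm high, standing by. Leave alone.

How it is judged:
By the outcome, as a careful person would: the job done as asked, in the order asked, and still so for the second after the job is handed in, with the robot touching nothing.
It also fails if it takes over 61 s, if anything falls off the work surface, if the arm or the gripper's body presses on something with over 40 N, if the wrist force passes 120 N, or if a joint passes its speed limit or range.

## Working session

There is one attempt and no reset: what is moved stays moved. The work goes in short steps, Python scripts to look and compute and a tool call to move; the robot and the scene stay as the last step left them, time stands still between calls to the robot, and variables do not carry over. Pictures are saved under pics/ and viewed, about 8 in all and at most 12, crops included, and the job is handed in when it is done.

Besides the shell and the picture viewer there is one more tool, called by a JSON object that holds its "api" and its "payload", one argument or row to a line. carry_out: Moves the arm, as the interface text tells. Its arguments: {"type":"object","properties":{"rows":{"type":"array"},"hand":{"type":"number"}},"required":["rows"]}

```bash
mkdir -p pics; ls
python3 - <<'E'
from plant import *
import cv2,numpy as np
o=get_obs();print({k:np.round(v,3) for k,v in o.items()})
for n in("scene","top"):
    im=capture(n);cv2.imwrite(f"pics/{n}0.png",im[...,::-1])
    c=camera_info(n);print(n,np.round(c["camera_matrix"],1).tolist(),np.round(c["pose"],3).tolist())
a=cv2.imread("pics/scene0.png");b=cv2.imread("pics/top0.png")
E
```

```text
pics
{'time': np.float64(0.0), 'joint_positions': array([ 1.176,  0.343,  1.525,  0.   ,  1.275, -0.146]), 'dq': array([-0.   ,  0.   , -0.001, -0.   , -0.001,  0.   ]), 'tau': array([  0.   , -43.125, -24.421,   0.072,   0.056,  -0.   ]), 'tool_pos': array([129.095, 508.464, 226.036]), 'tcp_rot': array([ 2.991,  1.569, -1.97 ]), 'contact_force': array([0.262, 0.125, 0.193]), 'moment': array([ 0.031,  0.024, -0.004]), 'grip_width': np.float64(91.911)}
scene [[429.9, 0.0, 259.2], [0.0, 429.9, 185.5], [0.0, 0.0, 1.0]] [[-0.767, 0.45, -0.458, 1139.284], [0.642, 0.528, -0.557, 671.414], [-0.009, -0.721, -0.693, 861.616], [0.0, 0.0, 0.0, 1.0]]
top [[394.3, 0.0, 252.8], [0.0, 394.3, 193.8], [0.0, 0.0, 1.0]] [[0.027, -0.998, 0.052, 584.461], [-1.0, -0.028, -0.006, 50.761], [0.008, -0.052, -0.999, 1031.467], [0.0, 0.0, 0.0, 1.0]]
```

View pics/scene0.png

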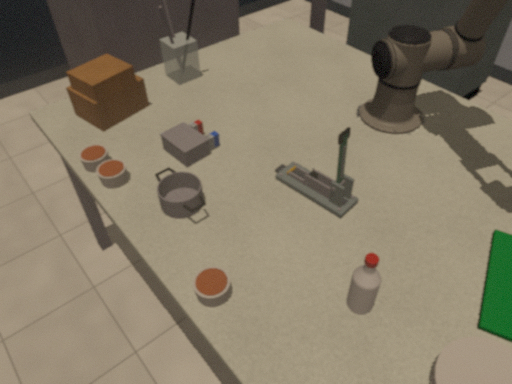

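View pics/top0.png

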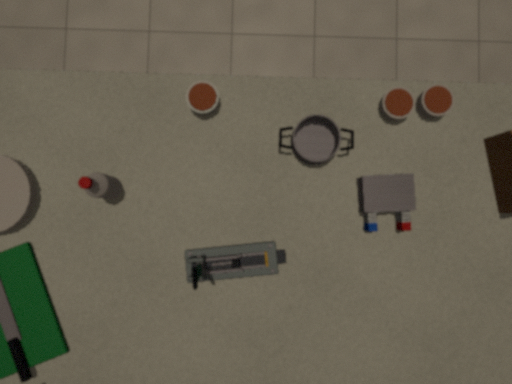

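The scene view shows the rack at (187,143) with the red end at (199,127), and the clipper at (315,185). The top view shows the rack at (388,193), the red cap at (405,226), the blue cap at (371,227), the clipper nose on the right at (266,260) and its hinge on the left at about (200,268).

```bash
cat > h.py <<'E'
from plant import *
import cv2,numpy as np
def ray(n,p):
    c=camera_info(n);T=np.array(c["pose"]);d=np.linalg.inv(c["camera_matrix"])@[p[0],p[1],1.]
    return T[:3,3],T[:3,:3]@d
def plane(n,p,z):
    o,d=ray(n,p);return o+d*(z-o[2])/d[2]
def tri(p,q):
    o,d=ray("scene",p);e,f=ray("top",q)
    s=np.linalg.lstsq(np.c_[d,-f],e-o,rcond=None)[0];a=o+s[0]*d;b=e+s[1]*f
    return (a+b)/2,np.linalg.norm(a-b)
def proj(n,P):
    c=camera_info(n);T=np.linalg.inv(c["pose"]);q=np.array(c["camera_matrix"])@(T[:3,:3]@P+T[:3,3]);return q[:2]/q[2]
def blobs(im,lo,hi,roi,amin=4):
    h=cv2.cvtColor(im,cv2.COLOR_RGB2HSV);x,y,X,Y=roi
    m=np.zeros(h.shape[:2],np.uint8);m[y:Y,x:X]=cv2.inRange(h,np.array(lo),np.array(hi))[y:Y,x:X]
    n,_,s,c=cv2.connectedComponentsWithStats(m)
    return [(int(s[i,4]),s[i,:4].tolist(),np.round(c[i],1).tolist()) for i in range(1,n) if s[i,4]>=amin],m
E
python3 - <<'E'
from h import *
s=cv2.imread("pics/scene0.png")[...,::-1].copy();t=cv2.imread("pics/top0.png")[...,::-1].copy()
R={"scene":(s,(150,100,370,230)),"top":(t,(180,150,430,300))}
for n,(im,roi) in R.items():
    for c,lo,hi in(("red",(0,140,60),(8,255,255)),("red2",(172,140,60),(180,255,255)),("blue",(105,130,50),(125,255,255)),("yellow",(12,120,80),(35,255,255)),("green",(45,60,20),(90,255,255))):
        print(n,c,blobs(im,lo,hi,roi)[0])
# rack roof rect and clipper base rect in top
z=lambda im,x,y,w,h,k:cv2.resize(im[y:y+h,x:x+w],None,fx=k,fy=k,interpolation=cv2.INTER_CUBIC)
A=z(t,180,230,115,70,6.9);B=z(t,350,165,75,75,4);C=z(s,265,120,100,95,3.0);D=z(s,155,110,72,60,3.)
o=np.zeros((600,800,3),np.uint8)
def put(i,x,y):
    i=i[:600-y,:800-x];o[y:y+i.shape[0],x:x+i.shape[1]]=i
A=A[:300]
put(cv2.resize(t[232:292,180:292],None,fx=5,fy=5,interpolation=2),0,0)
put(cv2.resize(t[170:236,355:420],None,fx=3.5,fy=3.5,interpolation=2),565,0)
put(cv2.resize(s[122:217,270:362],None,fx=3.1,fy=3.1,interpolation=2),0,302)
put(cv2.resize(s[115:167,158:222],None,fx=5,fy=5,interpolation=2),300,302)
o=cv2.convertScaleAbs(o,alpha=1.8)
cv2.imwrite("pics/crop.png",o[...,::-1])
E
```

```text
scene red [(21, [196, 120, 6, 6], [198.4, 122.7])]
scene red2 []
scene blue []
scene yellow [(20, [288, 166, 8, 7], [291.8, 168.9])]
scene green [(5, [345, 134, 2, 4], [345.6, 135.8]), (5, [343, 142, 3, 2], [343.8, 142.4])]
top red [(64, [401, 223, 10, 8], [405.4, 226.1])]
top red2 []
top blue [(55, [368, 224, 9, 7], [371.5, 226.9])]
top yellow [(39, [264, 252, 4, 14], [265.9, 258.4])]
top green [(35, [197, 265, 5, 14], [198.6, 270.1])]
```

View pics/crop.png

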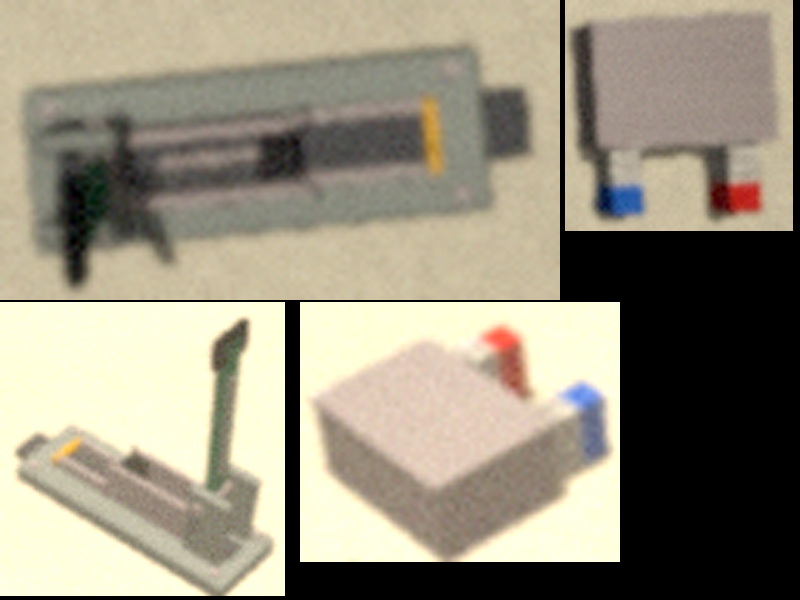

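The crop shows clean outlines of the clipper base, lip and rack roof, with the rail about upright. The lip is at top px (266,259) and the rail pad at top px about (195,286). Next I'll measure these with contours.

Run:
```python
from h import *
s=cv2.imread("pics/scene0.png")[...,::-1].copy();t=cv2.imread("pics/top0.png")[...,::-1].copy()
np.set_printoptions(precision=1,suppress=True)
def mask(im,roi,bg,thr):
    l=cv2.cvtColor(im,cv2.COLOR_RGB2LAB).astype(float);d=np.hypot(l[...,1]-bg[0],l[...,2]-bg[1]);return d
lab=cv2.cvtColor(t,cv2.COLOR_RGB2LAB)
for p in[(388,193),(340,193),(240,249),(220,230),(270,285)]: print(p,lab[p[1]-1:p[1]+2,p[0]-1:p[0]+2].reshape(-1,3).mean(0))
def edges(n,im,z,lines):
    # sub-pixel edge along lines: each line sampled across, strongest gradient, fit
    pass
# rack roof / clipper base: warm-background (b channel) separation
b=cv2.GaussianBlur(lab,(3,3),0)[...,2]
for name,roi,z in(("rack",(355,168,422,216),62),("clip",(180,236,280,290),20)):
    x,y,X,Y=roi;sub=b[y:Y,x:X];th,m=cv2.threshold(sub,0,255,cv2.THRESH_BINARY_INV+cv2.THRESH_OTSU)
    m=cv2.morphologyEx(m,cv2.MORPH_OPEN,np.ones((5,5)));c=max(cv2.findContours(m,0,1)[0],key=cv2.contourArea)
    r=cv2.minAreaRect(c);bp=cv2.boxPoints(r)+[x,y];W=np.array([plane("top",p,z)[:2] for p in bp])
    print(name,th,bp.tolist(),"\nworld",W.tolist(),"sides",np.linalg.norm(W-np.roll(W,-1,0),axis=1),"ctr",W.mean(0))
for nm,(u,v),z in(("red",(405.4,226.1),52),("blue",(371.5,226.9),52),("lip",(265.9,258.4),28)): print(nm,plane("top",(u,v),z))
print("lip tri",tri((291.8,168.9),(265.9,258.4)))
# hand-read corners
print("hand rack",[plane("top",p,62)[:2].round(1).tolist() for p in[(362.7,176.3),(413.6,174),(415,209.4),(365.9,212.9)]])
print("hand base",[plane("top",p,20)[:2].round(1).tolist() for p in[(185,250),(275,241),(278.4,273),(187.6,282)]])
for nm,lo,hi,roi in(("red",(0,120,40),(10,255,255),(185,110,215,140)),("blue",(100,90,40),(130,255,255),(205,120,225,155))):
    bl,m=blobs(s,lo,hi,roi);c=max(cv2.findContours(m,0,1)[0],key=cv2.contourArea);print(nm,bl,c[:,0].tolist())
print("red tri",tri((198.7,119.5+2.5),(405.4,226.1)))
P=np.array(plane("top",(405.4,226.1),52));print("proj red top ctr in scene",proj("scene",P))
```

```text
(388, 193) [ 89.6 130.6 131.9]
(340, 193) [114.4 127.6 138.4]
(240, 249) [ 84.8 126.6 132.1]
(220, 230) [115.3 127.8 138.3]
(270, 285) [114.4 127.9 138.2]
rack 134.0 [[356.56225848197937, 175.93207550048828], [413.020751953125, 173.47735595703125], [414.81131744384766, 214.6603775024414], [358.3528251647949, 217.11509704589844]] 
world [[686.6455793694203, -210.50886211192375], [696.6561431833774, -350.4647787712572], [594.9140970825066, -355.4863839494235], [585.1002042642818, -216.28223078635534]] sides [140.3 101.9 139.5 101.7] ctr [ 640.8 -283.2]
clip 134.0 [[183.91462516784668, 250.23170471191406], [277.8658447265625, 239.79268646240234], [281.6097412109375, 273.4878120422363], [187.6585235595703, 283.92683029174805]] 
world [[488.87460641788016, 215.9674963129658], [521.7121452468646, -22.67215687588076], [436.6968438728534, -34.229194180060304], [404.26816325074134, 203.4109675572343]] sides [240.9  85.8 239.8  85.5] ctr [462.9  90.6]
red [ 566.  -336.4   52. ]
blue [ 561.7 -252.    52. ]
lip [474.6   7.   28. ]
lip tri (array([472.9,   8.5,  27.3]), np.float64(4.435748913666269))
hand rack [[686.2, -225.7], [695.4, -351.9], [607.9, -355.9], [596.0, -234.8]]
hand base [[489.5, 213.2], [518.4, -15.4], [437.7, -26.0], [409.1, 203.7]]
red [(51, [195, 120, 7, 12], [198.9, 124.7])] [[197, 120], [196, 121], [195, 121], [195, 122], [196, 123], [197, 124], [198, 125], [198, 126], [198, 127], [198, 128], [199, 129], [199, 130], [200, 131], [201, 131], [201, 130], [201, 129], [201, 128], [201, 127], [201, 126], [201, 125], [201, 124], [201, 123], [201, 122], [200, 121], [199, 120], [198, 120]]
blue [(16, [212, 132, 5, 4], [214.2, 133.5])] [[213, 132], [212, 133], [212, 134], [213, 134], [214, 135], [215, 135], [216, 135], [216, 134], [216, 133], [215, 132], [214, 132]]
red tri (array([ 563.9, -335.1,   50.3]), np.float64(5.471229299772458))
proj red top ctr in scene [197.  121.5]
```

Run:
```python
from h import *
from scipy.spatial.transform import Rotation as R
o=get_obs();M=R.from_euler("xyz",o["tcp_rot"]).as_matrix();print(M.round(3));print("jaw yaw",np.degrees(np.arctan2(M[1,2],M[0,2])), "j1",np.degrees(o["joint_positions"][[0,5]]))
s=cv2.imread("pics/scene0.png")[...,::-1].copy();t=cv2.imread("pics/top0.png")[...,::-1].copy()
# rail pad: dark blob triangulated
print("pad tri",tri((344,133),(195,285)), "tower/hinge green base top px")
```

```text
[[-0.001 -0.969  0.246]
 [-0.001  0.246  0.969]
 [-1.     0.    -0.001]]
jaw yaw 75.74461717050636 j1 [67.379473  -8.3649827]
pad tri (array([441.35711616, 155.40325154, 226.1724553 ]), np.float64(5.714626939613413)) tower/hinge green base top px
```

{"api": "carry_out", "payload": {
  "rows": [
    [220,-420,60,9],
    [220,-420,60,9],
    [220,-420,60,9],
    [220,-420,60,9],
    [220,-420,60,9],
    [220,-420,60,9],
    [220,-420,60,9],
    [220,-420,60,9],
    [220,-420,60,9],
    [220,-420,60,9],
    [220,-420,60,9],
    [220,-420,60,9],
    [448,-844,-100,18],
    [448,-844,-100,18],
    [448,-844,-100,18],
    [448,-844,-100,18],
    [448,-844,-100,18],
    [448,-844,-100,18],
    [448,-844,-100,18],
    [448,-844,-100,18]
  ],
  "hand": 50
}}

```text
time: 1.77
tool_pos: [496.1, -185.8, 182.1]
tcp_rot: [2.314, 1.57, -2.333]
contact_force: [0.4, 0.6, -0.2]
grip_width: 50.1
```

{"api": "carry_out", "payload": {
  "rows": [
    [81,-150,-57,0],
    [81,-150,-57,0],
    [81,-150,-57,0],
    [81,-150,-57,0],
    [81,-150,-57,0],
    [81,-150,-57,0],
    [81,-150,-57,0]
  ]
}}

```text
time: 2.35
tool_pos: [576.4, -335.8, 123.7]
tcp_rot: [1.191, 1.568, 2.826]
contact_force: [-0.2, 0.5, -0.6]
grip_width: 50.0
```

Run:
```python
from h import *
t=capture("top");s=capture("scene");cv2.imwrite("pics/top1.png",t[...,::-1])
P=get_obs()["tool_pos"];print(P,proj("top",P),proj("scene",P))
o=np.zeros((480,800,3),np.uint8)
o[:,:400]=cv2.resize(t[160:256,355:435],(400,480),interpolation=2);o[:,400:]=cv2.resize(s[75:171,150:230],(400,480),interpolation=2)
cv2.imwrite("pics/c1.png",cv2.convertScaleAbs(o[...,::-1],alpha=1.6))
```

```text
[ 576.78541043 -334.72276774  125.41584003] [417.28797002 222.32311172] [191.84596237 103.47566193]
```

View pics/c1.png

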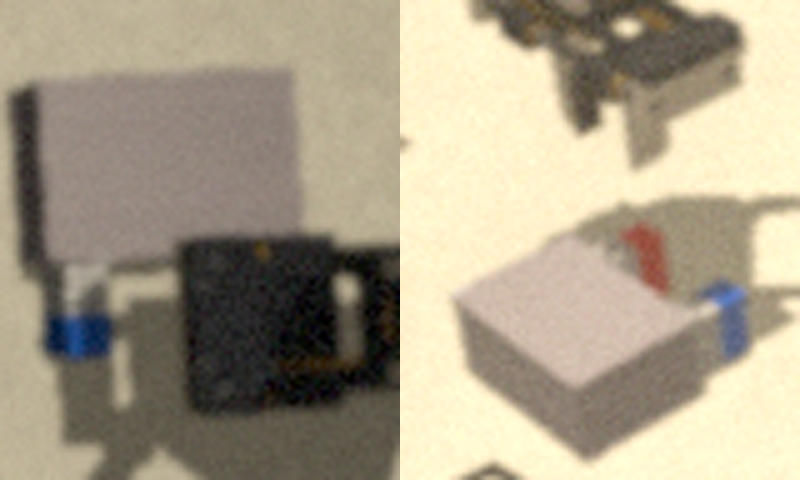

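The gripper hangs over the red cap, and the fingertips straddle its axis: they sit at about (193,105) in the scene view against (192,103.5) predicted. I'll descend and grip.

{"api": "carry_out", "payload": {
  "rows": [
    [0,0,-40,0],
    [0,0,-75,0],
    [0,0,-100,0],
    [0,0,-111,0],
    [0,0,-111,0]
  ]
}}

```text
time: 2.87
tool_pos: [575.5, -332.7, 12.6]
tcp_rot: [1.017, 1.565, 2.654]
contact_force: [-0.9, 0.0, 0.5]
grip_width: 50.1
```

{"api": "carry_out", "payload": {
  "rows": [
    [0,0,0,0],
    [0,0,0,0],
    [0,0,0,0],
    [0,0,0,0],
    [0,0,0,0],
    [0,0,0,0]
  ],
  "hand": 5
}}

```text
time: 3.37
tool_pos: [576.6, -335.5, 14.5]
tcp_rot: [2.756, 1.568, -1.891]
contact_force: [0.5, -7.4, 0.6]
grip_width: 22.1
```

{"api": "carry_out", "payload": {
  "rows": [
    [0,-1.5,0,0],
    [-8,-2,0,0],
    [-20,-3,0,0],
    [-32,-3.7,0,0],
    [-44,-4.5,0,0]
  ]
}}

```text
time: 3.78
tool_pos: [531.5, -339.5, 14.5]
tcp_rot: [2.499, 1.568, -2.148]
contact_force: [-0.4, -0.5, -1.1]
grip_width: 22.1
```

{"api": "carry_out", "payload": {
  "rows": [
    [-15,-1,0,0],
    [-32,-2,0,0],
    [-50,-3.5,0,0],
    [-62,-4,10,0],
    [-62,20,30,-6],
    [-60,50,40,-13],
    [-57,80,40,-20],
    [-54,110,40,-27],
    [-50,140,40,-34],
    [-46,170,40,-41],
    [-43,195,40,-48],
    [-40,207,40,-55],
    [-40,207,40,-62],
    [-40,207,40,-69],
    [-40,207,40,-76],
    [-40,207,40,-83],
    [-40,207,40,-86.5],
    [-40,207,40,-86.5]
  ]
}}

```text
time: 5.28
tool_pos: [490.7, -132.2, 54.5]
tcp_rot: [2.446, 1.568, 2.572]
contact_force: [-0.3, 0.1, -1.9]
grip_width: 22.0
```

Run:
```python
from h import *
t=capture("top");s=capture("scene")
cv2.imwrite("pics/top2.png",t[...,::-1])
o=np.zeros((450,800,3),np.uint8)
o[:,:450]=cv2.resize(t[180:300,260:380],(450,450),interpolation=2);o[:,450:]=cv2.resize(s[70:190,180:273],(350,450),interpolation=2)
cv2.imwrite("pics/c2.png",cv2.convertScaleAbs(o[...,::-1],alpha=1.6))
```

```text
(no output)
```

View pics/c2.png

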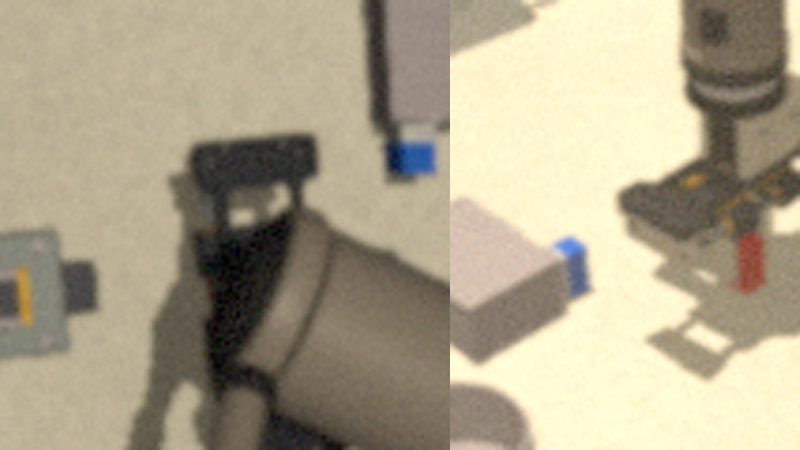

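The red cap is between the fingers and the strip is held (scene crop). The blue strip is undisturbed. I'll set it down.

{"api": "carry_out", "payload": {
  "rows": [
    [0,0,-25,0],
    [0,0,-40,0],
    [0,0,-45,0],
    [0,0,-46,0],
    [0,0,-46,0]
  ]
}}

```text
time: 5.8
tool_pos: [490.6, -132.2, 9.0]
tcp_rot: [2.483, 1.567, 2.614]
contact_force: [-0.5, -0.1, 0.1]
grip_width: 21.4
```

{"api": "carry_out", "payload": {
  "rows": [
    [0,0,0,0],
    [0,0,0,0],
    [0,0,0,0],
    [0,0,30,0],
    [0,0,70,0],
    [0,0,100,0],
    [0,-40,110,0],
    [0,-80,110,0],
    [0,-120,110,0],
    [0,-160,110,0],
    [0,-200,110,0],
    [0,-230,110,0],
    [0,-230,110,0]
  ],
  "hand": 50
}}

```text
time: 6.88
tool_pos: [489.9, -368.3, 118.9]
tcp_rot: [-2.529, 1.569, -2.402]
contact_force: [-0.1, 0.7, 0.3]
grip_width: 50.0
```

Run:
```python
from h import *
T=[capture("top") for _ in range(4)];S=[capture("scene") for _ in range(4)]
t=np.mean(T,0).astype(np.uint8);s=np.mean(S,0).astype(np.uint8)
cv2.imwrite("pics/top3.png",t[...,::-1]);cv2.imwrite("pics/scene3.png",s[...,::-1])
np.set_printoptions(precision=1,suppress=True)
print("red",blobs(t,(0,140,50),(10,255,255),(285,190,370,280))[0],blobs(s,(0,120,40),(10,255,255),(200,100,330,220))[0])
print("lip",blobs(t,(12,120,60),(35,255,255),(250,240,285,280))[0])
o=np.zeros((600,800,3),np.uint8)
o[:300]=cv2.resize(t[232:292,180:340],(800,300),interpolation=2);o[300:]=cv2.resize(s[95:215,230:390],(400,300),interpolation=2).repeat(2,1)*0
o[300:,:400]=cv2.resize(s[105:215,220:366],(400,300),interpolation=2)
o[300:,400:]=cv2.resize(t[225:285,270:350],(400,300),interpolation=2)
cv2.imwrite("pics/c3.png",cv2.convertScaleAbs(o[...,::-1],alpha=1.7))
```

```text
red [(83, [314, 249, 10, 10], [318.2, 253.8])] [(105, [254, 143, 9, 16], [257.9, 150.0])]
lip [(39, [264, 252, 4, 14], [265.8, 258.5])]
```

View pics/c3.png

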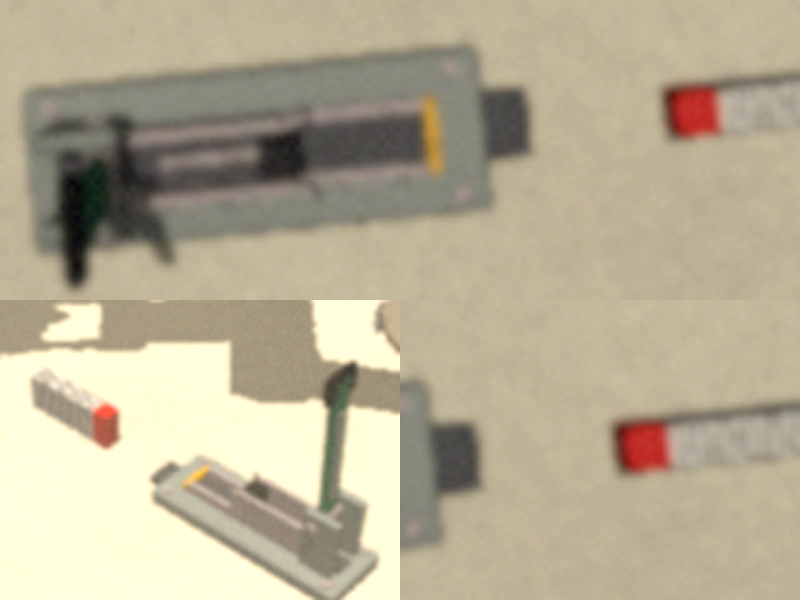

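The strip stands on its foot. Its red end is at top px (318,254) and it runs right, roughly in line with the channel. Next I'll fit the strip axis and the channel axis from edges.

Run:
```python
from h import *
np.set_printoptions(precision=1,suppress=True)
t=cv2.imread("pics/top3.png")[...,::-1].copy()
h=cv2.cvtColor(t,cv2.COLOR_RGB2HSV);L=cv2.cvtColor(t,cv2.COLOR_RGB2LAB).astype(float)
g=L[...,0]
# strip: red or low-chroma bright
x,y,X,Y=300,235,385,275
red=((h[...,0]<10)|(h[...,0]>170))&(h[...,1]>120)
gray=(np.hypot(L[...,1]-128,L[...,2]-128)<6)&(g>85)
m=np.zeros(g.shape,np.uint8);m[y:Y,x:X]=(red|gray)[y:Y,x:X]*255
m=cv2.morphologyEx(m,cv2.MORPH_OPEN,np.ones((3,3)));m=cv2.morphologyEx(m,cv2.MORPH_CLOSE,np.ones((3,3)))
c=max(cv2.findContours(m,0,1)[0],key=cv2.contourArea);r=cv2.minAreaRect(c);bp=cv2.boxPoints(r)
W=np.array([plane("top",p,46)[:2] for p in bp]);print("strip box",bp.tolist(),W.tolist(),np.linalg.norm(W-np.roll(W,-1,0),axis=1),W.mean(0))
ys,xs=np.nonzero(m);P=np.array([plane("top",p,46)[:2] for p in zip(xs,ys)]);u,sv,vt=np.linalg.svd(P-P.mean(0),full_matrices=False);print("PCA ctr",P.mean(0),"dir",np.degrees(np.arctan2(*vt[0][::-1])))
# channel walls: per column two bright peaks
mid=[]
def sub(col,a,b):
    s=col[a:b];i=a+int(np.argmax(s));
    p,q,w=col[i-1:i+2];d=p-2*q+w
    return i+(0.5*(p-w)/d if d else 0)
for cx in range(243,262):
    col=g[:,cx];yc=258.5+(265.8-cx)*0.1
    a=sub(col,int(yc-10),int(yc-3));b=sub(col,int(yc+4),int(yc+11));mid.append((cx,a,b))
M=np.array(mid);print(M.round(1).tolist())
C=np.array([[plane("top",(k[0],k[i]),32)[:2] for i in(1,2)] for k in M]);w=C.mean(1)
f=np.polyfit(w[:,1],w[:,0],1);print("wall gap",np.linalg.norm(C[:,0]-C[:,1],axis=1),"axis yaw",90-np.degrees(np.arctan(f[0])),"x at y=7:",np.polyval(f,7.),"y=50",np.polyval(f,50.))
for i in(0,1):
    f=np.polyfit(C[:,i,1],C[:,i,0],1);print("wall",i,90-np.degrees(np.arctan(f[0])))
# base long edges via gradient
for nm,y0,s in(("up",lambda c:250-(c-185)*.1,-1),("lo",lambda c:282-(c-187.6)*.1,1)):
    E=[]
    for cx in range(205,272):
        col=np.gradient(cv2.GaussianBlur(L[...,2],(3,3),0)[:,cx])*s;k=int(y0(cx));E.append(plane("top",(cx,sub(col,k-4,k+5)),20)[:2])
    E=np.array(E)
    for _ in range(3):
        f=np.polyfit(E[:,1],E[:,0],1);r=E[:,0]-np.polyval(f,E[:,1]);E=E[abs(r)<2*r.std()+.1]
    print(nm,"yaw",90-np.degrees(np.arctan(f[0])),"x@7",np.polyval(f,7.),"x@93",np.polyval(f,93.),len(E))
print("lip",plane("top",(265.8,258.5),28))
```

```text
strip box [[313.0, 249.0], [323.0, 249.0], [323.0, 258.0], [313.0, 258.0]] [[502.87073856662073, -108.73324211395841], [503.53120051946235, -133.63215687375657], [481.30190284170845, -134.02918732436717], [480.64642725998414, -109.159698484045]] [24.9 22.2 24.9 22.2] [ 492.1 -121.4]
PCA ctr [ 491.8 -121.9] dir 64.73542440040211
[[243.0, 254.2, 267.3], [244.0, 254.2, 267.4], [245.0, 254.0, 268.0], [246.0, 250.0, 267.4], [247.0, 249.8, 267.2], [248.0, 253.9, 267.1], [249.0, 253.8, 267.1], [250.0, 253.5, 267.2], [251.0, 253.5, 267.3], [252.0, 253.3, 267.3], [253.0, 253.2, 267.4], [254.0, 253.2, 267.3], [255.0, 252.9, 267.3], [256.0, 248.8, 266.9], [257.0, 252.6, 266.7], [258.0, 252.5, 266.3], [259.0, 252.6, 266.2], [260.0, 252.7, 265.8], [261.0, 252.6, 265.9]]
wall gap [32.8 33.  35.  43.5 43.5 33.1 33.2 34.2 34.5 34.8 35.4 35.2 35.9 45.2
 35.1 34.4 34.  32.7 33.3] axis yaw 95.32934116825079 x at y=7: 473.77719496727696 y=50 469.765994715465
wall 0 94.40155988344718
wall 1 96.20010178239654
up yaw 97.25698116248765 x@7 517.0835163228151 x@93 506.1322861172829 63
lo yaw 96.9932608664796 x@7 432.81314965287936 x@93 422.2639450920397 66
lip [474.3   7.3  28. ]
```

Run:
```python
from h import *
np.set_printoptions(precision=1,suppress=True,linewidth=160)
t=cv2.imread("pics/top3.png")[...,::-1].copy()
print(t[244:264,318].tolist());print(t[242:264,335,:].tolist())
g=t[...,2].astype(float)  # blue channel: white strip vs tan counter
U=[];D=[]
for cx in range(326,358):
    yc=252.7-(cx-320)*0.11;col=g[:,cx]
    k=np.arange(int(yc-7),int(yc+8));d=np.gradient(col)[k]
    def pk(v):
        i=int(np.clip(np.argmax(v),1,len(v)-2));a,b,c=v[i-1:i+2];return k[i]+(0.5*(a-c)/(a-2*b+c) if a-2*b+c else 0)
    U.append(plane("top",(cx,pk(d)),46)[:2]);D.append(plane("top",(cx,pk(-d)),46)[:2])
for nm,E in(("up",U),("lo",D)):
    E=np.array(E)
    for _ in range(3):
        f=np.polyfit(E[:,1],E[:,0],1);r=E[:,0]-np.polyval(f,E[:,1]);E=E[abs(r)<2*r.std()+.1]
    print(nm,"yaw",90-np.degrees(np.arctan(f[0])),"x@-132",np.polyval(f,-132.2),"x@-200",np.polyval(f,-200),len(E))
```

```text
[[115, 108, 92], [114, 108, 92], [113, 107, 90], [107, 98, 83], [92, 77, 64], [81, 47, 38], [95, 27, 22], [107, 23, 19], [112, 26, 21], [114, 30, 24], [113, 25, 23], [113, 25, 19], [112, 25, 21], [112, 28, 25], [107, 39, 32], [100, 66, 55], [103, 91, 76], [111, 103, 86], [112, 105, 89], [113, 107, 90]]
[[113, 106, 89], [114, 107, 90], [114, 108, 91], [110, 103, 87], [96, 90, 76], [77, 72, 62], [74, 70, 61], [93, 88, 80], [104, 98, 88], [104, 100, 91], [106, 101, 92], [107, 102, 91], [107, 103, 93], [107, 101, 91], [103, 98, 88], [99, 95, 83], [105, 99, 84], [111, 105, 88], [115, 109, 92], [114, 108, 91], [113, 106, 90], [113, 107, 89]]
up yaw 97.27729040021795 x@-132 501.2471507976436 x@-200 509.9052184746035 32
lo yaw 97.50980373557847 x@-132 507.9558891980293 x@-200 516.8937309609904 32
```

The strip axis is at yaw 97.3° and crosses x=490.2 at y=-132, against the robot's own 490.6. The clipper axis is at yaw 97.1°, through (474.4, 7.2) at the lip. The two agree. I'll regrip on the plain half at (499.4,-202).

{"api": "carry_out", "payload": {
  "rows": [
    [2,41,0,0],
    [4,82,0,0],
    [7,123,0,0],
    [9.5,160,0,0],
    [9.5,166,-5,0],
    [9.5,166,-40,0],
    [9.5,166,-75,0],
    [9.5,166,-95,0],
    [9.5,166,-99.5,0],
    [9.5,166,-99.5,0]
  ]
}}

```text
time: 8.12
tool_pos: [499.8, -194.4, 18.7]
tcp_rot: [2.484, 1.564, 2.618]
contact_force: [0.2, 0.1, 0.5]
grip_width: 49.9
```

{"api": "carry_out", "payload": {
  "rows": [
    [0,0,0,0],
    [0,0,0,0],
    [0,0,0,0],
    [0,0,0,0],
    [0,0,0,0],
    [0,0,0,0]
  ],
  "hand": 5
}}

```text
time: 8.62
tool_pos: [500.1, -194.8, 19.5]
tcp_rot: [2.498, 1.566, 2.632]
contact_force: [-1.5, -0.3, 5.2]
grip_width: 21.7
```

{"api": "carry_out", "payload": {
  "rows": [
    [0,0,30,0],
    [0,0,65,0],
    [-2,20,80,-0.5],
    [-8,60,80,-0.5],
    [-13,100,80,-0.5],
    [-18,140,80,-0.5],
    [-22,170,80,-0.5],
    [-23,180,80,-0.5],
    [-23,180,80,-0.5],
    [-23,180,80,-0.5],
    [-23,180,80,-0.5]
  ]
}}

```text
time: 9.53
tool_pos: [477.6, -15.8, 99.6]
tcp_rot: [2.546, 1.567, 2.67]
contact_force: [0.1, -0.9, -1.1]
grip_width: 22.0
```

Run:
```python
from h import *
T=[capture("top") for _ in range(3)];S=[capture("scene") for _ in range(3)]
t=np.mean(T,0).astype(np.uint8);s=np.mean(S,0).astype(np.uint8)
cv2.imwrite("pics/top4.png",t[...,::-1]);cv2.imwrite("pics/scene4.png",s[...,::-1])
b=get_obs();print(b["tool_pos"],b["tcp_rot"],b["contact_force"])
for n,im,roi in(("top",t,(200,220,330,300)),("scene",s,(250,80,380,220))):print(n,blobs(im,(0,120,40),(10,255,255),roi)[0])
o=np.zeros((500,800,3),np.uint8)
o[:,:400]=cv2.resize(t[220:300,195:259+0],(400,500),interpolation=2);o[:,400:]=cv2.resize(s[85:210,260:360],(400,500),interpolation=2)
cv2.imwrite("pics/c4.png",cv2.convertScaleAbs(o[...,::-1],alpha=1.7))
```

```text
[477.19563845 -15.50368721  99.42364851] [2.5236165  1.56573325 2.64710082] [ 0.65780088 -0.29197127 -2.23151875]
top [(105, [241, 259, 11, 12], [246.1, 264.0])]
scene [(158, [301, 148, 11, 18], [305.5, 156.5])]
```

View pics/c4.png

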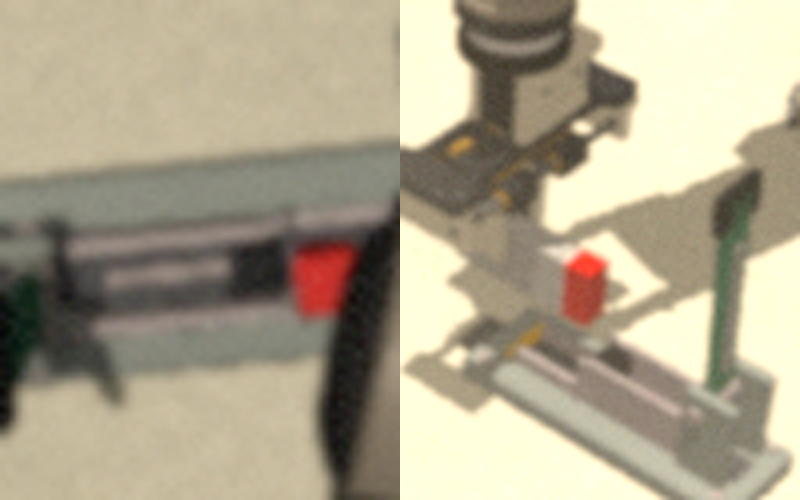

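The red cap sits just ahead of the black follower at top px (246,264), roughly centred. Next I'll compute its position in the clipper frame.

```bash
cat >> h.py <<'E'
u=np.array([np.cos(np.radians(97.1)),np.sin(np.radians(97.1))]);v=np.array([-u[1],u[0]])
L0=np.array([474.4,7.2])
def clip(P):
    d=np.asarray(P)[:2]-L0;return np.round([d@u+3,d@v],1)
def world(x,y=0): return L0+(x-3)*u+y*v
E
python3 - <<'E'
from h import *
t=cv2.imread("pics/top4.png")[...,::-1].copy();s=cv2.imread("pics/scene4.png")[...,::-1].copy()
bl,m=blobs(t,(0,120,40),(10,255,255),(200,220,330,300))
ys,xs=np.nonzero(m)
for z in(122,126,130):
    P=np.array([plane("top",p,z) for p in zip(xs,ys)]);C=np.array([clip(p) for p in P]);print(z,"x",np.percentile(C[:,0],[2,50,98]),"y",np.percentile(C[:,1],[2,50,98]),C.mean(0))
print("tcp",clip(get_obs()["tool_pos"]))
print(t[252:280,244].tolist())
# top face of cap in scene: brighter red
bs,ms=blobs(s,(0,120,150),(10,255,255),(290,140,320,175));print(bs)
for b in bs: print(tri(b[2],bl[0][2]))
E
```

```text
122 x [40.124 52.2   63.028] y [-14.184  -3.3    10.876] [52.06095238 -2.62666667]
126 x [40.116 52.1   62.92 ] y [-14.676  -3.8    10.284] [51.97714286 -3.12095238]
130 x [40.116 52.    62.82 ] y [-15.084  -4.3     9.776] [51.89047619 -3.60857143]
tcp [-19.9   0. ]
[[80, 79, 73], [83, 80, 73], [91, 85, 80], [87, 79, 74], [74, 67, 64], [56, 49, 46], [49, 34, 35], [53, 22, 19], [74, 16, 15], [101, 22, 19], [115, 29, 26], [118, 30, 24], [117, 29, 25], [116, 31, 28], [117, 32, 28], [115, 31, 27], [114, 31, 26], [105, 33, 28], [92, 50, 44], [79, 65, 58], [76, 76, 69], [79, 80, 72], [80, 81, 73], [78, 78, 71], [82, 81, 72], [97, 93, 79], [108, 102, 87], [115, 108, 91]]
[(27, [302, 148, 9, 5], [306.3, 150.0])]
(array([470.34575705,  57.23811115, 126.8863284 ]), np.float64(3.3849276687495355))
```

{"api": "carry_out", "payload": {
  "rows": [
    [0,-4,-15,0],
    [0,-4,-32,0],
    [0,-4,-44,0],
    [0,-4,-47,0],
    [0,-4,-47,0],
    [0,-4,-47,0]
  ]
}}

```text
time: 10.33
tool_pos: [477.5, -19.7, 52.8]
tcp_rot: [2.501, 1.566, 2.624]
contact_force: [-0.0, 0.1, -1.9]
grip_width: 21.6
```

{"api": "carry_out", "payload": {
  "rows": [
    [-0.6,5,0,0],
    [-1.5,12,0,0],
    [-2.5,20,0,0],
    [-3.5,28,0,0],
    [-4.5,36,0,0],
    [-5,40,0,0]
  ]
}}

```text
time: 10.83
tool_pos: [472.8, 21.4, 53.2]
tcp_rot: [2.381, 1.567, 2.505]
contact_force: [1.3, -3.1, -0.2]
grip_width: 21.3
```

{"api": "carry_out", "payload": {
  "rows": [
    [-1,8,0,0],
    [-2,16,0,0],
    [-3,24,0,0],
    [-3.8,30,0,0],
    [-3.8,30.5,0,0],
    [-3.8,30.5,0,0]
  ]
}}

```text
time: 11.33
tool_pos: [468.9, 52.2, 53.2]
tcp_rot: [2.434, 1.567, 2.559]
contact_force: [1.4, -4.1, -0.2]
grip_width: 21.8
```

Run:
```python
from h import *
T=[capture("top") for _ in range(3)];S=[capture("scene") for _ in range(3)]
t=np.mean(T,0).astype(np.uint8);s=np.mean(S,0).astype(np.uint8)
b=get_obs();print(b["tool_pos"],clip(b["tool_pos"]),b["contact_force"])
print(blobs(t,(12,120,60),(35,255,255),(250,240,285,280))[0])
o=np.zeros((500,800,3),np.uint8)
o[:,:400]=cv2.resize(t[220:300,215:279],(400,500),interpolation=2);o[:,400:]=cv2.resize(s[95:220,260:360],(400,500),interpolation=2)
cv2.imwrite("pics/c5.png",cv2.convertScaleAbs(o[...,::-1],alpha=1.7))
```

```text
[468.94874567  51.60074758  53.13870962] [47.7 -0.1] [ 1.26100715 -5.12372316 -0.30605511]
[(29, [264, 252, 4, 9], [265.4, 255.8])]
```

View pics/c5.png

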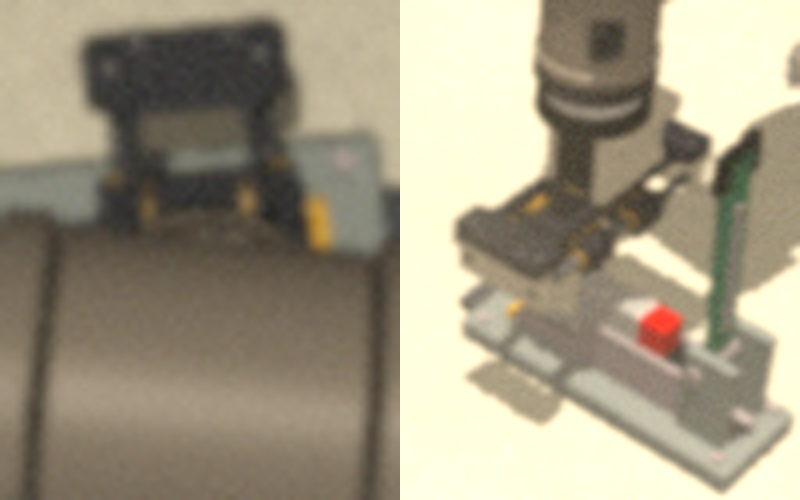

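The red end is between the cheeks with the follower pressed back (reaction 5 N), and the plain end is about 6 mm behind the lip by estimate. I'll lower it.

{"api": "carry_out", "payload": {
  "rows": [
    [-0.2,1.5,0,0],
    [-0.2,1.5,-5,0],
    [-0.2,1.5,-9,0],
    [-0.2,1.5,-12,0],
    [-0.2,1.5,-13.5,0],
    [-0.2,1.5,-13.5,0]
  ]
}}

```text
time: 12.13
tool_pos: [468.5, 53.1, 39.5]
tcp_rot: [2.517, 1.567, 2.641]
contact_force: [-1.0, -5.6, 2.9]
grip_width: 21.9
```

{"api": "carry_out", "payload": {
  "rows": [
    [0,0,0,0],
    [0,0,0,0],
    [0,0,0,0],
    [0,0,15,0],
    [0,0,50,0],
    [0,0,85,0],
    [0,0,110,0],
    [0,0,110,0]
  ],
  "hand": 45
}}

```text
time: 12.8
tool_pos: [471.2, 53.4, 154.3]
tcp_rot: [0.249, 1.565, 0.373]
contact_force: [1.0, -0.1, 0.1]
grip_width: 44.9
```

{"api": "carry_out", "payload": {
  "rows": [
    [3,-41,20,0],
    [6,-82,60,0],
    [10,-120,100,0],
    [15,-160,110,0],
    [15,-200,110,0],
    [15,-205,110,0],
    [15,-205,110,0],
    [15,-205,110,0]
  ],
  "hand": 0
}}

```text
time: 13.47
tool_pos: [486.0, -152.6, 263.5]
tcp_rot: [0.481, 1.565, 0.602]
contact_force: [0.0, -0.3, -0.4]
grip_width: 1.1
```

Run:
```python
from h import *
T=[capture("top") for _ in range(4)];S=[capture("scene") for _ in range(4)]
t=np.mean(T,0).astype(np.uint8);s=np.mean(S,0).astype(np.uint8)
cv2.imwrite("pics/top6.png",t[...,::-1]);cv2.imwrite("pics/scene6.png",s[...,::-1])
b=get_obs();print(b["tool_pos"],b["tcp_rot"],b["contact_force"],b["time"])
bt=blobs(t,(0,120,40),(10,255,255),(200,220,290,300))[0];bs=blobs(s,(0,120,40),(10,255,255),(250,100,380,220))[0]
print(bt,bs,blobs(t,(12,120,60),(35,255,255),(250,240,285,280))[0])
print([clip(plane("top",k[2],66)) for k in bt])
# expected cap top centre after loading: x=115,z=66
P=np.r_[world(115),66];print("expected px",proj("top",P),proj("scene",P))
o=np.zeros((600,800,3),np.uint8)
o[:300]=cv2.resize(t[230:290,180:340-60],(500,300),interpolation=2).copy() if 0 else cv2.resize(t[232:292,180:340],(800,300),interpolation=2)
o[300:,:400]=cv2.resize(s[125:213,265:382],(400,300),interpolation=2)
o[300:,400:]=cv2.resize(s[110:170,275:355],(400,300),interpolation=2)
cv2.imwrite("pics/c6.png",cv2.convertScaleAbs(o[...,::-1],alpha=1.7))
```

```text
[ 486.29557574 -150.6287588   264.19748471] [0.29166336 1.56501685 0.4172436 ] [ 1.04947487  0.07693404 -0.40483478] 13.8667
[(88, [215, 260, 10, 10], [219.9, 264.5])] [(55, [319, 175, 10, 8], [323.4, 178.5])] [(23, [265, 252, 3, 14], [266.3, 257.5])]
[array([116.6,  -0.8])]
expected px [220.57043323 264.75421844] [322.52379859 176.75625558]
```

View pics/c6.png

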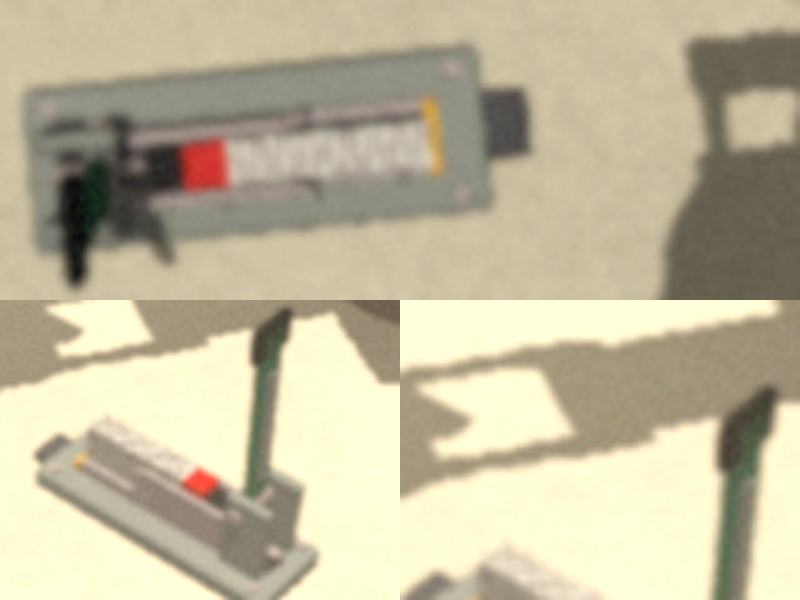

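The strip lies flush behind the lip. The red cap is at top px (220,264.5) against (220.6,264.8) expected, with the follower behind it. Now the rail angle, from pad pixels segmented in both views.

Run:
```python
from h import *
t=cv2.imread("pics/top6.png")[...,::-1].copy();s=cv2.imread("pics/scene6.png")[...,::-1].copy()
print("cap top tri",tri((323.4,178.3),(219.9,264.5)))
bb,_=blobs(t,(0,0,0),(180,255,28),(185,255,206,295),8);print("dark top",bb)
cs,_=blobs(s,(0,0,0),(180,255,48),(335,120,356,150),8);print("dark scene",cs)
gs,gm=blobs(s,(45,40,20),(95,255,255),(325,125,360,190));print("green scene",gs)
for th in(1.3,1.4,1.5,1.57,1.7,1.8,1.9):
    hx=165-155*np.cos(th);z=74+155*np.sin(th);P=np.r_[world(hx),z];print(th,proj("top",P).round(1),proj("scene",P).round(1))
P=np.r_[world(165),74];print("hinge",P,proj("top",P),proj("scene",P))
```

```text
cap top tri (array([460.06285464, 120.77458842,  61.62277112]), np.float64(1.3701471201274793))
dark top [(119, [192, 265, 10, 23], [196.2, 273.8])]
dark scene [(51, [340, 128, 9, 15], [343.5, 135.2])]
green scene [(39, [340, 139, 6, 24], [341.8, 149.0]), (5, [339, 164, 2, 5], [339.2, 166.0]), (6, [338, 177, 3, 5], [338.7, 179.0])]
1.3 [210.6 275.1] [331.3 131.3]
1.4 [203.  276.1] [336.5 132.7]
1.5 [195.3 276.9] [341.8 134.7]
1.57 [189.9 277.5] [345.6 136.4]
1.7 [180.  278.4] [352.5 140.3]
1.8 [172.8 278.9] [357.8 143.9]
1.9 [165.9 279.3] [362.8 148. ]
hinge [454.37656077 167.95777394  74.        ] [199.61742942 267.22158193] [337.9798246  183.17386668]
```

{"api": "carry_out", "payload": {
  "rows": [
    [0,0,22,0],
    [-3,36,24,0],
    [-7,76,24,0],
    [-11,116,24,0],
    [-15,156,24,0],
    [-20,196,24,0],
    [-24,236,24,0],
    [-28,276,24,0],
    [-32,316,24,0],
    [-36,352,24,0],
    [-36.5,356,22,0],
    [-36.5,356,22,0]
  ],
  "hand": 0
}}

```text
time: 14.87
tool_pos: [448.9, 207.4, 285.7]
tcp_rot: [0.328, 1.566, 0.458]
contact_force: [-0.1, -0.8, -0.0]
grip_width: 0.2
```

{"api": "carry_out", "payload": {
  "rows": [
    [0,0,-41,0],
    [0,0,-75,0],
    [0,0,-80,0],
    [0,0,-80,0]
  ]
}}

```text
time: 15.2
tool_pos: [447.9, 206.1, 204.4]
tcp_rot: [1.377, 1.57, 1.506]
contact_force: [0.4, -1.1, 0.7]
grip_width: 0.6
```

Run:
```python
from h import *
b=get_obs();p=b["tool_pos"];print(p,clip(p),b["contact_force"],b["time"])
for th in(1.5,1.4,1.3,1.2,1.1,1.0,.9,.8,.7,.6,.5,.4,.3,.2,.1,.05,0):
    r=130+8*(1.5-th)/1.5;X=165-r*np.cos(th)+4*np.sin(th)+9.5;Z=74+r*np.sin(th)+4*np.cos(th)
    w=np.r_[world(X),Z];print(th,(w-p).round(0).tolist())
```

```text
[447.92922819 206.06085709 204.37352364] [203.6   1.7] [ 0.35563845 -1.05879578  0.74440933] 15.2
1.5 [6.0, -34.0, -0.0]
1.4 [8.0, -47.0, -1.0]
1.3 [9.0, -60.0, -3.0]
1.2 [11.0, -72.0, -6.0]
1.1 [12.0, -85.0, -11.0]
1.0 [14.0, -96.0, -17.0]
0.9 [15.0, -108.0, -24.0]
0.8 [16.0, -118.0, -32.0]
0.7 [18.0, -128.0, -41.0]
0.6 [19.0, -137.0, -51.0]
0.5 [20.0, -145.0, -62.0]
0.4 [21.0, -151.0, -74.0]
0.3 [21.0, -157.0, -86.0]
0.2 [22.0, -161.0, -99.0]
0.1 [22.0, -164.0, -113.0]
0.05 [22.0, -165.0, -119.0]
0 [22.0, -166.0, -126.0]
```

First half of the arc, to about 0.6 rad.

{"api": "carry_out", "payload": {
  "rows": [
    [3,-18,0,0],
    [6,-34,0,0],
    [8,-47,-1,0],
    [9,-60,-3,0],
    [11,-72,-6,0],
    [12,-85,-11,0],
    [14,-96,-17,0],
    [15,-108,-24,0],
    [16,-118,-32,0],
    [18,-128,-41,0],
    [19,-137,-51,0],
    [19,-137,-51,0]
  ]
}}

```text
time: 16.2
tool_pos: [466.5, 67.3, 151.9]
tcp_rot: [3.033, 1.568, -3.123]
contact_force: [-0.5, -0.8, 0.6]
grip_width: 0.2
```

{"api": "carry_out", "payload": {
  "rows": [
    [1,-8,-11,0],
    [2,-14,-23,0],
    [2,-20,-35,0],
    [3,-24,-48,0],
    [3,-27,-60,0],
    [3,-28,-67,0],
    [3,-29,-71,0],
    [3,-29,-73,0],
    [3,-29,-74,0],
    [3,-29,-74,0]
  ]
}}

```text
time: 17.03
tool_pos: [469.7, 38.4, 78.4]
tcp_rot: [3.111, 1.569, -3.044]
contact_force: [0.1, 0.6, -0.4]
grip_width: 0.7
```

{"api": "carry_out", "payload": {
  "rows": [
    [0,0,-1,0],
    [0,0,-2,0],
    [0,0,-3,0],
    [0,0,-3,0]
  ]
}}

```text
time: 17.37
tool_pos: [470.0, 38.5, 77.9]
tcp_rot: [-1.863, 1.57, -1.735]
contact_force: [-8.5, 0.7, 23.8]
grip_width: 0.5
```

The rail met a hard stop at z≈78 with 24 N, which is where the closed rail should be. I'll retreat and check.

{"api": "carry_out", "payload": {
  "rows": [
    [0,0,10,0],
    [0,0,45,0],
    [0,0,85,0],
    [0,-30,110,0],
    [5,-70,120,0],
    [10,-110,120,0],
    [10,-150,120,0],
    [10,-190,120,0],
    [10,-200,120,0],
    [10,-200,120,0]
  ]
}}

```text
time: 18.2
tool_pos: [480.0, -164.2, 198.0]
tcp_rot: [-1.368, 1.569, -1.244]
contact_force: [0.2, -0.2, 0.1]
grip_width: 0.3
```

Run:
```python
from h import *
T=[capture("top") for _ in range(3)];S=[capture("scene") for _ in range(3)]
t=np.mean(T,0).astype(np.uint8);s=np.mean(S,0).astype(np.uint8)
print(get_obs()["time"])
for x in(10,165): P=np.r_[world(x),78];print(x,proj("top",P),proj("scene",P))
print("green",blobs(t,(45,60,20),(95,255,255),(180,230,290,300),8)[0],blobs(s,(45,60,20),(95,255,255),(260,120,370,220),8)[0])
bd,_=blobs(t,(0,0,0),(180,255,28),(240,240,285,285),8);print("pad top",bd)
print("red/blue",blobs(t,(0,120,40),(10,255,255),(200,220,290,300))[0],blobs(t,(105,130,50),(125,255,255),(355,160,430,250))[0])
o=np.zeros((600,800,3),np.uint8)
o[:300]=cv2.resize(t[232:292,180:340],(800,300),interpolation=2)
o[300:,:400]=cv2.resize(s[125:213,265:382],(400,300),interpolation=2)
o[300:,400:]=cv2.resize(s,(400,300))
cv2.imwrite("pics/c7.png",cv2.convertScaleAbs(o[...,::-1],alpha=1.7))
```

```text
18.5
10 [263.77907731 261.09081747] [292.99893704 156.60833586]
165 [199.40520099 267.44485706] [338.15877938 182.0784932 ]
green [(333, [203, 257, 58, 16], [232.5, 263.7])] [(153, [293, 155, 45, 27], [311.7, 168.9])]
pad top [(21, [259, 254, 10, 5], [264.0, 255.1]), (22, [261, 267, 9, 3], [264.7, 267.9])]
red/blue [] [(33, [366, 219, 9, 4], [369.9, 220.4])]
```

View pics/c7.png

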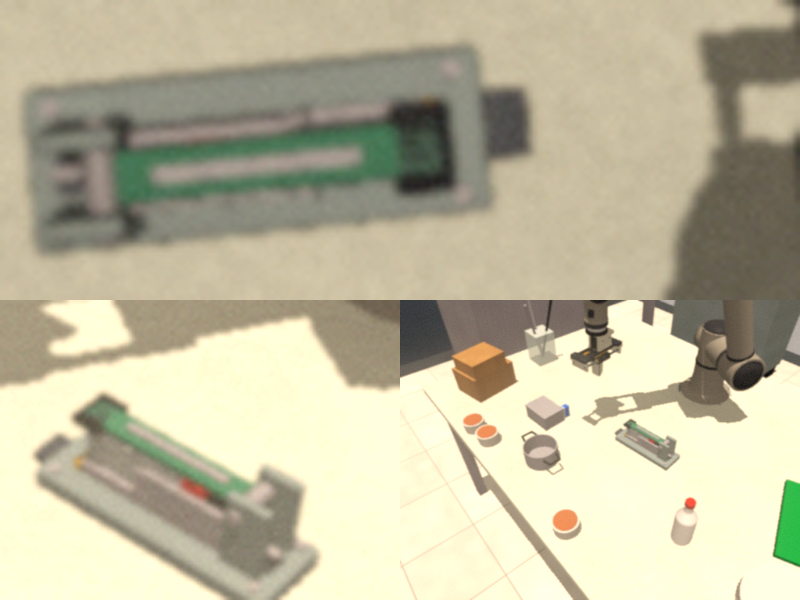

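The rail is closed: the pad is at (264,261) in the top view against (263.8,261.1) predicted. The blue cap, though, reads a few pixels higher than at the start. I'll check it through the saved frames.

Run:
```python
from h import *
for f in("top0","top1","top2","top3","top4","top6"):
    t=cv2.imread(f"pics/{f}.png")[...,::-1].copy();print(f,blobs(t,(100,110,30),(130,255,255),(355,160,430,250))[0])
for f in("scene0","scene3","scene4","scene6"):
    t=cv2.imread(f"pics/{f}.png")[...,::-1].copy();print(f,blobs(t,(100,90,30),(130,255,255),(200,115,230,160))[0])
t=capture("top");s=capture("scene")
print("now",blobs(t,(100,110,30),(130,255,255),(355,160,430,250))[0],blobs(s,(100,90,30),(130,255,255),(200,115,230,160))[0])
a=cv2.imread("pics/top0.png")[165:240,350:425];b=t[165:240,350:425,::-1];c=cv2.imread("pics/top4.png")[165:240,350:425]
cv2.imwrite("pics/c8.png",cv2.convertScaleAbs(cv2.resize(np.hstack([a,c,b]),None,fx=3.5,fy=3.5,interpolation=2),alpha=1.6))
```

```text
top0 [(83, [365, 223, 12, 9], [370.4, 226.9])]
top1 [(79, [365, 223, 12, 8], [370.5, 226.7])]
top2 [(76, [364, 218, 11, 8], [369.1, 221.9])]
top3 [(77, [364, 218, 11, 8], [369.0, 221.8])]
top4 [(77, [364, 218, 11, 8], [369.0, 221.8])]
top6 [(21, [364, 218, 11, 3], [368.3, 219.4])]
scene0 [(16, [212, 132, 5, 4], [214.2, 133.5])]
scene3 [(21, [209, 134, 6, 5], [211.7, 135.7])]
scene4 [(18, [209, 134, 6, 5], [211.7, 135.7])]
scene6 [(17, [209, 134, 6, 5], [211.5, 135.6])]
now [(42, [364, 218, 11, 5], [369.0, 220.3])] [(18, [209, 134, 6, 5], [211.7, 135.7])]
```

View pics/c8.png

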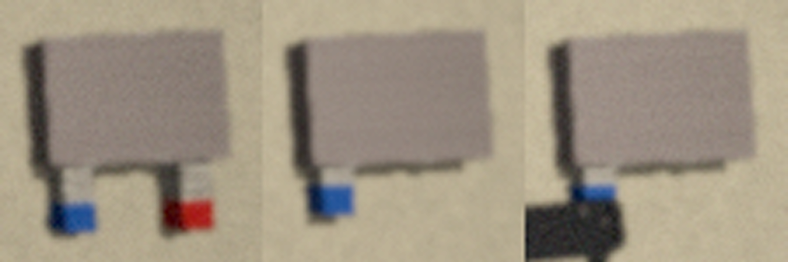

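The blue strip was pushed about 12 mm deeper into its lane while I swung the freed strip away. It is still in its lane in the rack, which is what was asked, so I won't handle it. I'll check the pan and bottle, then hand in.

Run:
```python
from h import *
a=cv2.imread("pics/top0.png");t=capture("top");b=t[...,::-1]
for n,(x,y,X,Y) in{"pan":(272,108,360,172),"bottle":(70,165,125,205)}.items():
    print(n,"mean abs diff",np.abs(a[y:Y,x:X].astype(int)-b[y:Y,x:X]).mean().round(2),"shift",cv2.phaseCorrelate(a[y:Y,x:X,1].astype(np.float32),b[y:Y,x:X,1].astype(np.float32)))
o=get_obs();print(o["time"],o["contact_force"])
print(close_job())
```

```text
pan mean abs diff 6.44 shift ((0.018592515500827744, -0.02374879788962403), 1.0208251999484168)
bottle mean abs diff 6.34 shift ((-0.012810313480304814, 0.027972484920393725), 1.098468435804049)
18.65 [-0.18034462  0.02642926 -0.02810242]
the job is handed in; nothing more can be done
None
```

The red-ended strip is loaded in the clipper and the green top rail is closed. I handed the job in at 18.7 s with the robot touching nothing.

- **Loading:** I drew the strip from the rack, set it down, gripped it again by its plain half and pushed it in against the follower. I lowered it behind the lip and let go before touching the rail.
- **Strip check:** Before the rail was closed, the red cap was within 1 px of its expected place in the top view and about 2 px in the scene view. The lip was in view in front of the plain end. One check was weaker: the cap's height across the two views came out at 61.6 mm against 66 mm expected. I put this down to the cap's side faces being included in the mask. The fingers' height when the strip reached the floor did match a strip lying flat.
- **Rail check:** It met a hard stop at about 78 mm high with 24 N, which is the closed height. The pad sits where a closed rail should be in the top view.
- **Pan and bottle:** Neither moved; the shift in the top view is under 0.03 px.
- **Blue strip nudged:** While I swung the red-ended strip away from the rack, the blue-ended strip was pushed about 12 mm deeper into its lane, most likely by the swinging strip's plain end. It is still in the rack, and I left it there rather than handle it.

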